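Reset a tube length gauge to a sample tube

TASK

Set the stop of the tube length gauge to the sample tube: loosen the orange clamping lever on the stop collar first, then slide the collar along its rod so that the stop pushes the tube up against the anvil and rests on its end. Do not ram the tube, and leave it lying in its saddle. Then tighten the lever again so that the stop is locked touching the tube, and leave the other things on the bench alone.

Things in the scene. Friction and masses are not known exactly. Their poses are not given: they have to be found in the camera images.
- length_gauge: Tube length gauge, bolted down. Aluminium plate 134 (x) x 296 (y) x 12 mm; origin: centre of its underside on the table, x, y along its sides, z up. In this frame (mm): steel guide rod, 16 diameter, along y, axis at x=-30, z=46; blue pillars, 34 wide, 63 high, hold it at y=-137..-119 and 119..137; steel vee saddle at x=10..62, y=36..98, cheek tops at z=52.
- anvil_face (a point): Centre of the steel pad (34 diameter) on the blue anvil plate (46 wide, top at z=70 mm) that closes the saddle's +y end: x=36, y=105, z=46 mm in the gauge's frame, looking to -y. The tube is home when its mitred end bears on this pad.
- stop_collar (a joint): Position of the stop collar on the rod, m: 0 at the -y end, growing to +y (towards the anvil), at most 0.135. Dark steel ring, 40 diameter, 26 long (along y), on the rod's axis; at value q its centre is at y = q - 100 mm in the gauge's frame. Loose, it slides against about 3 N (inertia 1.2 kg) and stays where left; tight, it holds against about 30 N.
- stop_arm (a point): Middle of the plain -y face of the collar's dark steel arm, the place to push. The arm spans x=-12..44, z=35..57 mm in the gauge's frame and is 14 thick; this point: x=26, y = q - 107, z=46 mm. Open above and on this side down to the plate (z=12). The lever's handle passes only over the collar and x below -10 mm when turned 0 to 1.7 rad.
- stop_face (a point): Centre of the round steel button (25 diameter, 6 long) on the arm's +y side: the stop face that meets the tube's square end. It moves with the collar: x=36, y = q - 87, z=46 mm in the gauge's frame.
- clamp_lever (a joint): Angle, rad, of the orange clamping lever on the collar's set screw (right-hand thread, upright axis above the collar's centre). About 0 is tight, pointing to the gauge's -x; it grows anticlockwise from above = loosening. The screw leaves the rod at 0.6; 1.0 to 1.3 is well loose; limits -0.15 (tightest) and 2.0. Stays where left; turning takes 0.2 to 0.3 N m (4 to 6 N at the tip).
- lever_tip (a point): Point on the centre line of the lever's round handle (11 to 14 mm thick), 52 mm out from the screw's axis and 91 mm above the table; the handle ends 13 mm farther out. Beneath its outer half there is nothing but the plate and the table. The lever's hub on the axis is 18 in diameter, top 94 mm above the table.
- sample_tube: Grey steel frame tube, 28 diameter, 75 long, 70 g, loose in the vee saddle, its axis at x=36, z=46 mm in the gauge's frame. Origin: centre of its square end, which faces the stop; its z axis runs along the tube to the mitred end, which faces the anvil and at the start stands 5 to 18 mm short of it. Pushed on its end it slides with under 2 N.
- mig_pliers: Bystander: red-handled pliers, 59x191x12 mm, origin at the centre of its underside; lies near the gauge and is to be left alone.
- dial_caliper: Bystander: dial caliper lying flat, 69x230x16 mm, origin at the centre of its underside; lies near the gauge and is to be left alone.
- marker: Bystander: paint marker, 18x115x18 mm, origin at the centre of its underside; lies near the gauge and is to be left alone.
- dropout_0: Bystander: dark steel frame end plate, 54x85x6 mm, origin at the centre of its underside; lies near the gauge and is to be left alone.
- magnet_square_small: Bystander: small blue arrow-shaped magnet square, 51x75x15 mm, origin at the centre of its underside; lies near the gauge and is to be left alone.
- tube_stub_1: Bystander: shorter mitred tube offcut standing upright, 28 diameter x 55 high mm, origin at the centre of its underside; lies near the gauge and is to be left alone.
There are look-alikes about, which are no part of the job. There is more than one size of the sample_tube; the one meant has the size given above.

How it is judged:
By the outcome, as a careful person would: the job done as asked, in the order asked, and still so for the second after the job is handed in, with the robot touching nothing.
It also fails if it takes over 66 s, if anything falls off the work surface, if the arm or the gripper's body presses on something with over 40 N, if the wrist force passes 120 N, or if a joint passes its speed limit or range.

ROBOT

A 7-joint arm with a two-finger parallel gripper is mounted at the origin on a cart in front of the work surface, level with it; the furniture and walls round the work are solid. World frame = base frame: x ahead of the robot, y to its left, z up, the work surface at z = 0. Lengths are in mm, angles in rad, forces in N, time in s.
With the tool pointing down it reaches from about 350 to 900 mm from the base axis. Payload 7.2 kg.
Tool frame: the origin (TCP) lies between the finger pads; the fingertips stand 22 mm ahead of it and the grasp point (between the pads) lies 3 mm ahead of it (manip.tips_ahead is the distance from the TCP to the fingertips, in mm); z points along the fingers, y is the line along which they close (so a half turn about z gives the same grasp; the last joint's range is limited). The gripper opens to 85 mm and grips with 20 to 120 N. Pads are 22 mm wide; open, the fingers measure 114 mm over their backs; the gripper's body (76 mm by 85 mm) begins 54 mm behind the grasp point. The pads swing forward as they close: fully open they stand 13 mm farther back than shut.
Start: joints at [-1.377, 0.411, -0.013, 1.596, 0.006, 1.134, -0.082], TCP at [161.772, 603.703, 253.297] pointing down, gripper open.
Joint ranges: [-2.95, 2.95], [-0.29, 1.99], [-1.47, 1.44], [0.14, 2.54], [-1.03, 4.17], [0.13, 1.85], [-2.86, 2.86]. Speed limits (rad/s): [2.39, 2.39, 3.01, 3.01, 3.14, 3.14, 3.14].

INTERFACE

Orientations are given as a unit quaternion [w, x, y, z].
In Python, from cell import monitor, optics, finish_job, silhouettes, manip gives the robot as it stands.
- The arm moves only by the tool jog_arm, never from a script. Its argument "targets" is a list of rows, each an object with "dp": the shift along the tool's x, y, z normalised to -1 to 1, where 1 is 250 mm, a list of three; "twist": the turn, a rotation vector about the tool's x, y, z normalised to -1 to 1, where 1 is 180 degrees, a list of three. A call has 1 to 8 rows; each row is the pose to reach, as a shift and turn from the pose commanded when the call began, along the tool's axes at that moment, turning the shorter way round; what a row does not reach only later rows make up. A row lasts 1/8 s, in which the tool goes at most 62.5 mm and 10.7 degrees, less where a joint would pass 70% of its speed; a pose out of reach is approached as far as the arm can. A call with a number of a shift or a turn outside -1 to 1 is refused whole. A call with a gripper value outside its range is refused whole. "gripper" is the opening, from 0 (shut) to 1 (fully open), set as the call begins (left out, the last holds). The fingers move at their own pace and stop on an object; "squeeze" is the grip in N (left out, the last holds). Time passes only in rows, so rows that repeat a pose let the fingers close. It gives the time, the measured TCP pose, the force, the opening and the grip force at its end, in the units of the state.
- monitor.read_state(): the state, without advancing time (a new reading comes with each control period).
- optics.grab_frame(name): name is "side" or "top" or "wrist"; returns the picture (384x512x3 uint8, blue, green, red); there is no depth.
- optics.camera_params(name): a dict with "camera_matrix" (3x3 intrinsics, pixels), "R" (3x3) and "t" (3): a world point X has camera coordinates R X + t. Camera axes: x right, y down, z forward; pixel columns grow to the right and rows downward; lengths in mm; the calibration is good to about 2 mm. A picture is of the moment at which its call begins: read the wrist's pose just before it. camera_params takes no time and is no camera call; for the wrist camera it gives the pose at the moment of the call.
- finish_job(): hands the job in; it is judged then, once.
Trained networks look in the newest picture that a camera, given by its name, has taken for a name from the list of things; names that differ only in an ending like _2 or _b are one class to them, and where a whole thing is asked for, a point or a joint stands for the part that bears it (a point fixed in the world has none). Each returns a list of dicts, best first, with "confidence" (0 to 1); they miss things now and then, are a little off and sometimes report something else, mostly with a low value. They report only what shows in the picture. A call takes as long as a camera call. They do not tell look-alikes from the thing itself.
- silhouettes(label, camera): "mask" (384x512 bool, what is visible of it) and "bbox" ([left, top, width, height] in pixels, round what is visible of it).
The state is a dict: "time": time; "qpos": joint angles; "joint_velocities": joint speeds; "joint_efforts": joint torques, N m; "tool_pos": TCP position; "ee_rot": TCP orientation; "wrist_force": force on the tool from outside, world axes, zero at the start; "moment": the same for the moment, N m; "gripper_width": finger opening in mm; "finger_force": force on a finger pad.
Only numpy, scipy, OpenCV 4.12 (cv2) and the standard library are available. Lean on these libraries where they do the work, as an engineer would, in place of code of your own. Each camera call takes 0.05 s, during which the arm holds its last target. There are 200 camera calls.

## Working session

There is one attempt and no reset: what is moved stays moved. The work goes in short steps, Python scripts to look and compute and a tool call to move; the robot and the scene stay as the last step left them, time stands still between calls to the robot, and variables do not carry over. Pictures are saved under pics/ and viewed, at most 10 in all, crops included, and the job is handed in when it is done.

Besides the shell and the picture viewer there is one more tool, called after "Call:" as name([rows], argument=value, ...), one row to a line, values as JSON. jog_arm: Moves the arm, as the interface text tells. Scaled input: -1 to 1 covers 250 mm each way for a shift and 180 degrees each way for a turn. Its arguments: {"type":"object","properties":{"targets":{"type":"array","items":{"type":"object","properties":{"dp":{"type":"array","items":{"type":"number","minimum":-1,"maximum":1}},"twist":{"type":"array","items":{"type":"number","minimum":-1,"maximum":1}}}}},"gripper":{"type":"number"},"squeeze":{"type":"number"}},"required":["targets"]}

```bash
ls; mkdir -p pics
cat > h.py <<'E'
import numpy as np, cv2, json
from scipy.spatial.transform import Rotation as Rn
from cell import monitor, optics, finish_job, silhouettes, manip
def cam(n):
    p=optics.camera_params(n); return np.array(p["camera_matrix"]),np.array(p["R"]),np.array(p["t"]).ravel()
def proj(n,X):
    K,R,t=cam(n); c=np.atleast_2d(X)@R.T+t; u=c@K.T; return u[:,:2]/u[:,2:]
def onz(n,uv,z):
    K,R,t=cam(n); d=R.T@np.linalg.solve(K,np.array([uv[0],uv[1],1.])); o=-R.T@t; return o+d*(z-o[2])/d[2]
def pose():
    s=monitor.read_state(); q=s["ee_rot"]; return np.array(s["tool_pos"]),Rn.from_quat([q[1],q[2],q[3],q[0]])
E
python3 - <<'E'
from h import *
s=monitor.read_state(); print(s, manip.tips_ahead)
a=optics.grab_frame("top"); b=optics.grab_frame("side")
cv2.imwrite("pics/top.png",cv2.resize(a,(800,600))); cv2.imwrite("pics/side.png",cv2.resize(b,(800,600)))
for n in("top","side"):
  print(n,[x.round(2).tolist() for x in cam(n)])
  for l in("length_gauge","stop_collar","clamp_lever","sample_tube","anvil_face"):
    try:
      for d in silhouettes(l,n)[:3]:
        m=d["mask"]; ys,xs=np.nonzero(m); print(n,l,round(d["confidence"],2),d["bbox"],xs.mean().round(1),ys.mean().round(1),cv2.minAreaRect(np.c_[xs,ys].astype(np.float32)))
    except Exception as e: print(l,e)
E
```

```text
pics
{'time': 0.0, 'qpos': array([-1.37719904,  0.41190457, -0.01274242,  1.5970231 ,  0.00557143,
        1.13429402, -0.0822254 ]), 'joint_velocities': array([-0.00197383, -0.0015781 ,  0.00155442, -0.00079322, -0.00072581,
        0.00095759, -0.00013195]), 'joint_efforts': array([-6.00417825e-04, -6.00621557e+01,  6.81976285e-01, -2.99403709e+01,
        1.37770417e-02,  1.06604354e-02,  2.52782883e-05]), 'tool_pos': array([161.65592719, 603.26675204, 252.45853357]), 'ee_rot': array([-6.67751339e-05,  1.30517724e-01,  9.91445656e-01, -7.94266674e-04]), 'wrist_force': array([-0.97437481,  0.09433585,  0.82383286]), 'moment': array([0.02282215, 0.04664707, 0.03883075]), 'finger_force': 0.0, 'gripper_width': 85.34258653625032} 22.0
top [[[378.12, 0.0, 254.06], [0.0, 378.12, 197.01], [0.0, 0.0, 1.0]], [[-0.03, -1.0, -0.02], [-1.0, 0.03, -0.07], [0.07, 0.01, -1.0]], [38.68, 495.77, 1178.33]]
top length_gauge 0.67 [203.0, 150.0, 97.5, 52.0] 251.7 178.2 ((250.93951416015625, 179.43505859375), (48.43706130981445, 93.96221923828125), 83.8844985961914)
top stop_collar 0.59 [264.6, 156.9, 1
[... 1938 characters left out ...]
5696105957, 5.928629398345947), 35.53767776489258)
side sample_tube 0.6 [223.6, 140.9, 20.6, 25.3] 232.5 153.6 ((232.70758056640625, 153.4548797607422), (10.334478378295898, 26.0765323638916), 32.735225677490234)
side sample_tube 0.56 [231.0, 204.3, 14.2, 19.1] 237.2 215.3 ((237.2671356201172, 215.2123565673828), (20.248119354248047, 8.778087615966797), 69.44395446777344)
side sample_tube 0.38 [214.3, 168.1, 59.7, 79.0] 244.4 207.1 ((244.73593139648438, 205.52247619628906), (73.75391387939453, 43.92256164550781), 77.00537872314453)
side anvil_face 0.69 [217.9, 168.8, 54.5, 75.3] 244.3 207.5 ((245.67649841308594, 205.20587158203125), (74.94351196289062, 45.354156494140625), 75.96376037597656)
```

Run:
```python
import cv2
a=cv2.imread("pics/top.png");b=cv2.imread("pics/side.png")
# crops at 512 coords
A=cv2.resize(a,(512,384)); 
A=cv2.resize(a[190:360,290:560],(800,504),interpolation=cv2.INTER_CUBIC)
cv2.imwrite("pics/topc.png",A)
```

```text
(no output)
```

View pics/top.png

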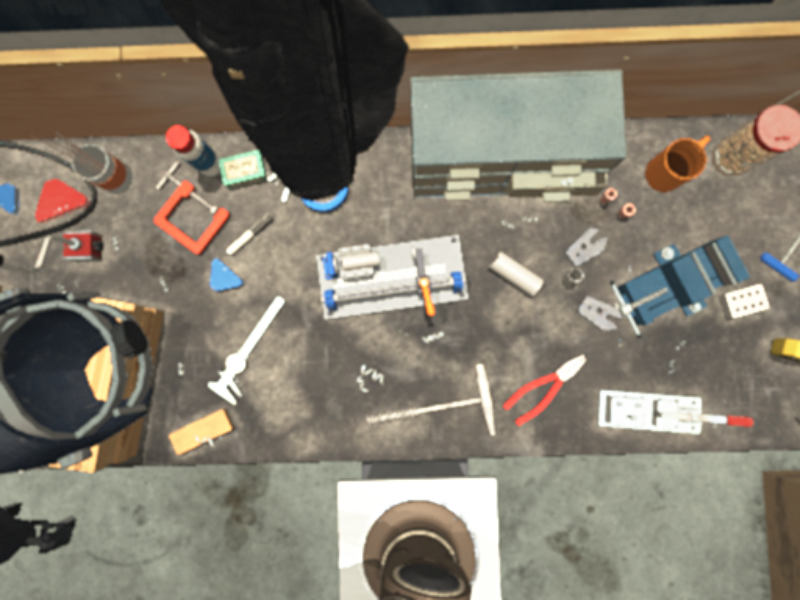

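View pics/topc.png

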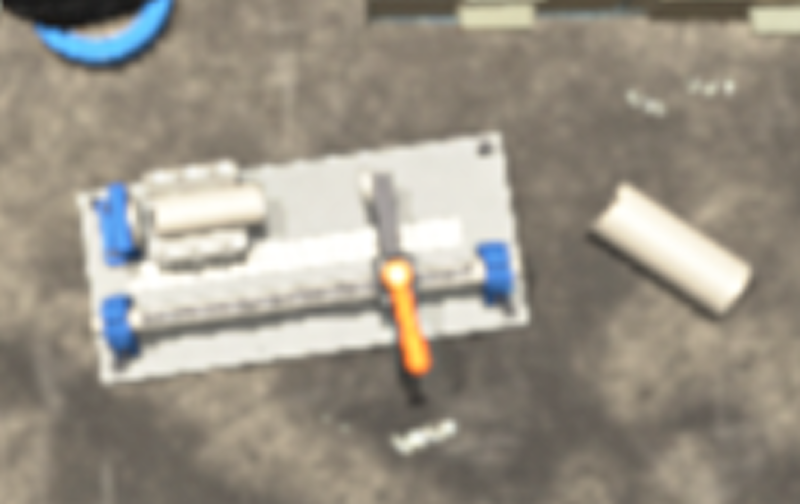

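Run:
```python
from h import *
def f(u,v): return ((290+u/2.963)*.64, (190+v/2.963)*.64)
C=[onz("top",f(*c),12) for c in [(500,133),(527,322),(103,382),(80,193)]]
for c in C: print(c.round(1))
c=np.mean(C,0); e=(C[3]+C[2]-C[0]-C[1])/2; yaw=np.arctan2(e[1],e[0])-np.pi/2; print("c",c,"yaw",yaw,np.linalg.norm(e),np.linalg.norm(C[0]-C[1]))
print("lever hub",onz("top",f(398,275),94),"tip end",onz("top",f(420,372),91))
print("base",proj("top",[0,0,0]),"tcp",proj("top",[161,603,252]))
R=Rn.from_euler("z",yaw).as_matrix(); 
print("q from hub", (R.T@(onz("top",f(398,275),94)-c)))
p,r=pose(); K,Rc,t=cam("wrist"); print(p, r.as_matrix().round(3)); print("cam in tool",(r.as_matrix().T@(-Rc.T@t-p)).round(1),"axes",(r.as_matrix().T@Rc.T).round(2),K)
```

```text
[ 643.3 -105.7   12. ]
[ 511.6 -119.6   12. ]
[478.6 172.6  12. ]
[610.2 186.2  12. ]
c [560.94407986  33.36499699  12.        ] yaw 0.11284905894695374 293.9543278756662 132.4290897358452
lever hub [537.33724296 -29.51758205  94.        ] tip end [474.82443916 -41.78582041  91.        ]
base [[266.47088953 356.09793201]] tcp [[ 25.5556791  330.39705843]]
q from hub [-30.53786867 -59.82424318  82.        ]
[161.78397233 603.69490216 253.28244152] [[-0.966  0.259  0.   ]
 [ 0.259  0.966  0.   ]
 [ 0.     0.    -1.   ]]
cam in tool [  76.4   -0.6 -120.3] axes [[-0.   -0.95 -0.3 ]
 [ 1.   -0.   -0.  ]
 [ 0.   -0.3   0.95]] [[291.46905865   0.         259.38604805]
 [  0.         291.46905865 196.79499197]
 [  0.           0.           1.        ]]
```

View pics/side.png

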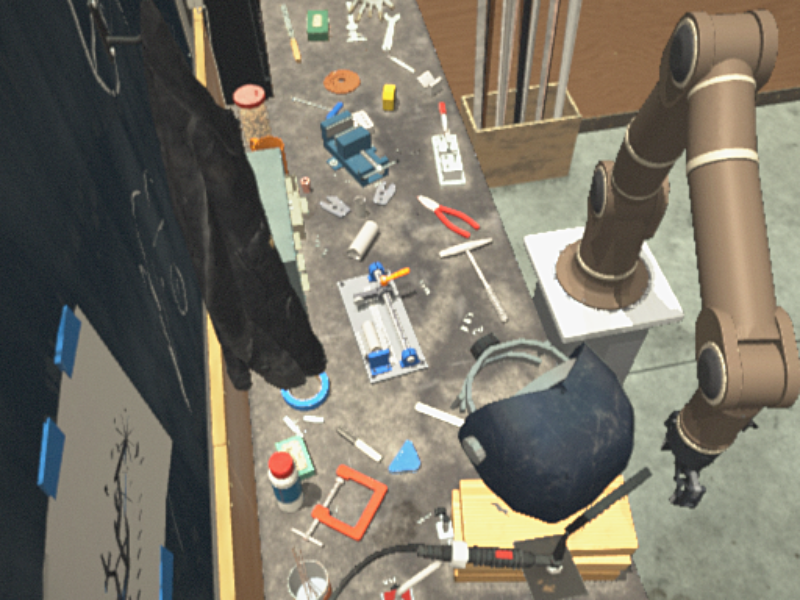

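Call:
jog_arm([
  {"dp": [0, 0, -1], "twist": [0, 0, 0]},
  {"dp": [0, 0, -1], "twist": [0, 0, 0]},
  {"dp": [0, 0, -1], "twist": [0, 0, 0]},
  {"dp": [0, 0, -1], "twist": [0, 0, 0]},
  {"dp": [0, -0.3, -1], "twist": [0, 0, 0]},
  {"dp": [-0.3, -0.9, -1], "twist": [0, 0, 0]},
  {"dp": [-0.3, -0.9, -1], "twist": [0, 0, 0]},
  {"dp": [-0.3, -0.9, -1], "twist": [0, 0, 0]},
], gripper=0)

```text
time: 1.6
tool_pos: [176.3, 364.6, 503.6]
ee_rot: [0.0, 0.131, 0.991, 0.001]
wrist_force: [0.7, 0.8, 0.9]
gripper_width: -0.4
finger_force: 0.0
```

Call:
jog_arm([
  {"dp": [-0.2, -0.15, 0], "twist": [0, 0, 0]},
  {"dp": [-0.4, -0.3, 0], "twist": [0, 0, 0]},
  {"dp": [-0.85, -0.55, 0], "twist": [0, 0, -0.119]},
  {"dp": [-0.85, -0.55, 0], "twist": [0, 0, -0.119]},
  {"dp": [-0.85, -0.55, 0], "twist": [0, 0, -0.119]},
  {"dp": [-0.85, -0.55, 0], "twist": [0, 0, -0.119]},
  {"dp": [-0.85, -0.55, 0], "twist": [0, 0, -0.119]},
])

```text
time: 2.48
tool_pos: [345.0, 179.9, 503.3]
ee_rot: [-0.0, -0.056, 0.998, 0.0]
wrist_force: [0.4, -0.0, -0.6]
gripper_width: 0.2
finger_force: 0.0
```

Call:
jog_arm([
  {"dp": [-0.575, -0.79, 1], "twist": [0, 0, 0]},
  {"dp": [-0.575, -0.79, 1], "twist": [0, 0, 0]},
  {"dp": [-0.575, -0.79, 1], "twist": [0, 0, 0]},
  {"dp": [-0.575, -0.79, 1], "twist": [0, 0, 0]},
  {"dp": [-0.575, -0.79, 1], "twist": [0, 0, 0]},
  {"dp": [-0.575, -0.79, 1], "twist": [0, 0, 0]},
  {"dp": [-0.575, -0.79, 1], "twist": [0, 0, 0]},
])

```text
time: 3.35
tool_pos: [510.0, -1.3, 251.0]
ee_rot: [-0.002, -0.055, 0.998, -0.001]
wrist_force: [-0.4, -0.5, 1.0]
gripper_width: -0.2
finger_force: 0.0
```

Run:
```python
from h import *
print(pose()[0], manip.tips_ahead)
a=optics.grab_frame("wrist"); cv2.imwrite("pics/w0.png",a)
cv2.imwrite("pics/w1.png",cv2.resize(a,(800,600),interpolation=cv2.INTER_CUBIC))
K,R,t=cam("wrist"); np.savez("w.npz",K=K,R=R,t=t)
for l in("length_gauge","stop_collar","clamp_lever","sample_tube"):
  for d in silhouettes(l,"wrist")[:2]:
    ys,xs=np.nonzero(d["mask"]); print(l,round(d["confidence"],2),d["bbox"],cv2.minAreaRect(np.c_[xs,ys].astype(np.float32)))
```

```text
[510.03030311  -1.30467229 250.98020481] 22.0
length_gauge 0.75 [167.2, 147.2, 247.2, 127.3] ((288.1787109375, 210.11814880371094), (248.0609130859375, 116.02667236328125), 3.724057674407959)
length_gauge 0.29 [299.6, 237.8, 66.8, 24.4] ((334.0, 249.0), (22.0, 64.0), 90.0)
stop_collar 0.56 [223.3, 148.8, 24.2, 99.6] ((236.27227783203125, 197.2227783203125), (100.5982666015625, 25.970470428466797), 84.2894058227539)
clamp_lever 0.82 [217.2, 150.0, 27.7, 71.2] ((231.58644104003906, 182.7637939453125), (71.01806640625, 17.904502868652344), 83.54118347167969)
sample_tube 0.75 [35.0, 153.4, 100.5, 76.9] ((84.12664031982422, 188.9497833251953), (99.2012710571289, 34.9050178527832), 37.405357360839844)
sample_tube 0.7 [300.2, 238.9, 67.1, 21.8] ((334.5, 249.0), (22.0, 63.0), 90.0)
```

View pics/w1.png

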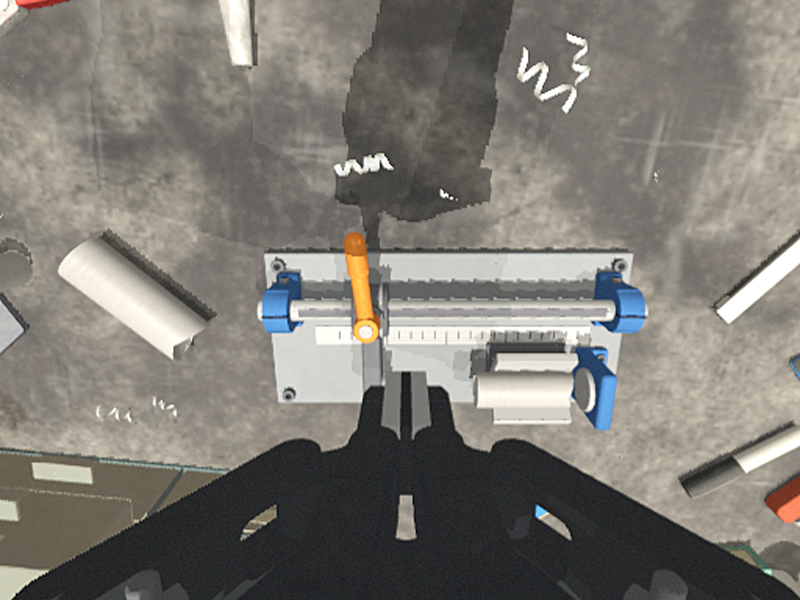

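```bash
cat >> h.py <<'E'
def wz(u,v,z,sc=1.5625,f="w.npz"):
    w=np.load(f); d=w["R"].T@np.linalg.solve(w["K"],np.array([u/sc,v/sc,1.])); o=-w["R"].T@w["t"]; return o+d*(z-o[2])/d[2]
E
python3 - <<'E'
from h import *
from scipy.optimize import least_squares
pts=[((266,250),(-67,-148,12)),((633,250),(-67,148,12)),((277,402),(67,-148,12))]
W=np.array([wz(*a,b[2])[:2] for a,b in pts]); G=np.array([b for a,b in pts],float)
f=lambda p:((Rn.from_euler("z",p[2]).as_matrix()@G.T).T[:,:2]+p[:2]-W).ravel()
r=least_squares(f,[561,33,.113]); x,y,w=r.x; print(r.x,r.fun.round(1))
M=Rn.from_euler("z",w).as_matrix(); g=lambda X:(M.T@(X-np.array([x,y,0]))).round(1)
for n,uv,z in [("hub",(367,330),94),("lever end",(353,234),91),("lever end2",(355,234),97),("rod left pillar top",(285,278),63),("right pillar",(620,278),63),("tube sq end top",(477,376),60),("tube mit",(572,377),60),("arm",(370,385),57),("anvil top",(605,350),70),("anvil b",(606,428),70)]: print(n,g(wz(*uv,z)))
E
```

```text
[5.61104969e+02 3.91478927e+01 1.11829166e-01] [ 0.9 -1.9  0.2  1.2 -1.2  0.7]
hub [-29.6 -59.6  94. ]
lever end [-91.5 -66.9  91. ]
lever end2 [-92.4 -65.   97. ]
rod left pillar top [ -57.  -118.7   63. ]
right pillar [-56.7 115.1  63. ]
tube sq end top [19.7 19.2 60. ]
tube mit [20.6 90.9 60. ]
arm [ 28.7 -61.9  57. ]
anvil top [ -5.5 108.2  70. ]
anvil b [ 58.2 117.2  70. ]
```

Run:
```python
from h import *
p,r=pose(); w=np.load("w.npz")
for z in(16,22): 
  X=p+r.apply([0,0,z]); c=w["K"]@(w["R"]@X+w["t"]); print(z,c[:2]/c[2]*1.5625)
# same world points seen by top camera
for n,z,px in [("hub",94,(398,275))]:
  print(wz(367,330,94), onz("top",((290+px[0]/2.963)*.64,(190+px[1]/2.963)*.64),94))
M=Rn.from_euler("z",.1118).as_matrix()
T=M@np.array([-78,-28,0])+[561,38,97]; print(T, p, "d tool mm",r.inv().apply(T-p), "norm",r.inv().apply(T-p)/250, r.as_matrix().round(3))
```

```text
16 [409.8603957  408.80948878]
22 [409.74811036 399.98477617]
[538.30269343 -23.42320096  94.        ] [537.33724296 -29.51758205  94.        ]
[486.61084562   1.47256221  97.        ] [5.10689712e+02 3.48113191e-01 2.54227378e+02] d tool mm [ 24.03232432   3.6274344  157.19667227] norm [0.0961293  0.01450974 0.62878669] [[-0.994 -0.114  0.001]
 [-0.114  0.994  0.002]
 [-0.002  0.001 -1.   ]]
```

Call:
jog_arm([
  {"dp": [0.1, 0.03, 0], "twist": [0, 0, 0]},
  {"dp": [0.1, 0.03, 0.2], "twist": [0, 0, 0]},
  {"dp": [0.1, 0.03, 0.4], "twist": [0, 0, 0]},
  {"dp": [0.1, 0.03, 0.6], "twist": [0, 0, 0]},
  {"dp": [0.1, 0.03, 0.61], "twist": [0, 0, 0]},
  {"dp": [0.1, 0.03, 0.61], "twist": [0, 0, 0]},
  {"dp": [0.1, 0.03, 0.61], "twist": [0, 0, 0]},
])

```text
time: 4.47
tool_pos: [486.4, 4.0, 102.9]
ee_rot: [0.002, -0.056, 0.998, 0.001]
wrist_force: [0.2, 0.0, 0.1]
gripper_width: -0.4
finger_force: 0.0
```

```bash
cat >> h.py <<'E'
def snap(k):
    a=optics.grab_frame("wrist"); K,R,t=cam("wrist"); np.savez(f"w{k}.npz",K=K,R=R,t=t)
    cv2.imwrite(f"pics/s{k}.png",cv2.resize(a,(800,600),interpolation=cv2.INTER_CUBIC)); print(pose()[0].round(1), np.round(monitor.read_state()["wrist_force"],1))
E
python3 -c "
from h import *
snap(2)"
```

```text
[486.2   4.  102.7] [-0.9 -0.5  0.2]
```

View pics/s2.png

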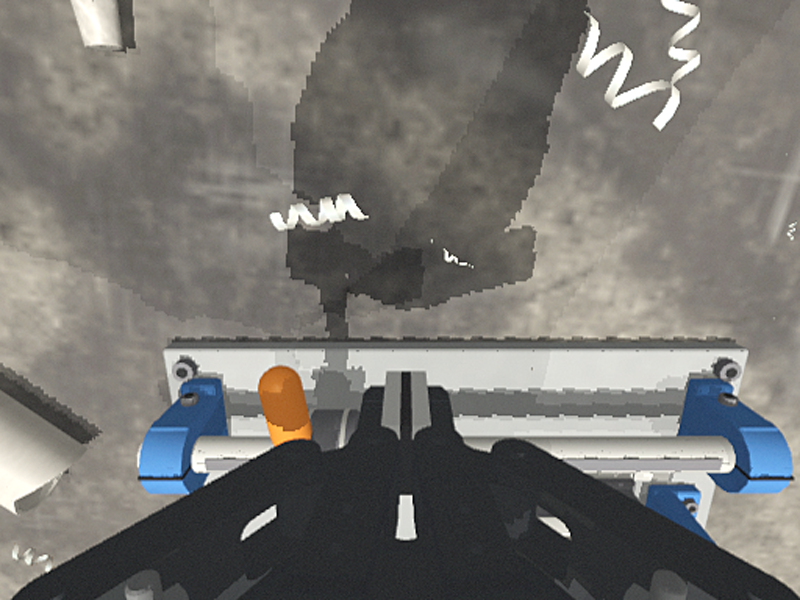

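Call:
jog_arm([
  {"dp": [0.01, -0.05, 0], "twist": [0, 0, 0]},
  {"dp": [0.01, -0.075, 0], "twist": [0, 0, 0]},
  {"dp": [0.01, -0.1, 0], "twist": [0, 0, 0]},
  {"dp": [0.01, -0.125, 0], "twist": [0, 0, 0]},
  {"dp": [0.01, -0.15, 0], "twist": [0, 0, 0]},
  {"dp": [0.01, -0.175, 0], "twist": [0, 0, 0]},
])

```text
time: 5.28
tool_pos: [487.2, -40.2, 100.6]
ee_rot: [-0.0, -0.056, 0.998, 0.0]
wrist_force: [0.7, 4.1, 1.1]
gripper_width: 0.3
finger_force: 1.7
```

Call:
jog_arm([
  {"dp": [0, -0.03, 0], "twist": [0, 0, 0]},
  {"dp": [-0.008, -0.055, 0], "twist": [0, 0, 0]},
  {"dp": [-0.02, -0.08, 0], "twist": [0, 0, 0]},
  {"dp": [-0.032, -0.105, 0], "twist": [0, 0, 0]},
  {"dp": [-0.032, -0.105, 0], "twist": [0, 0, 0]},
])

```text
time: 5.9
tool_pos: [498.4, -66.3, 100.7]
ee_rot: [0.0, -0.056, 0.998, -0.0]
wrist_force: [-2.7, 0.4, -1.0]
gripper_width: -0.1
finger_force: 0.8
```

```bash
python3 -c "
from h import *
snap(3)"
```

```text
[498.5 -66.1 100.7] [-2.6 -0.6  0.6]
```

View pics/s3.png

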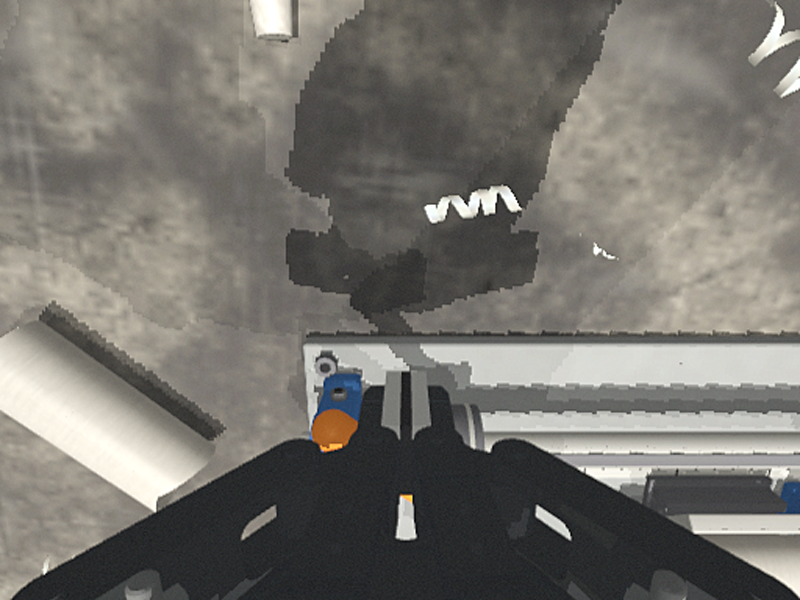

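Call:
jog_arm([
  {"dp": [0.04, 0.02, 0], "twist": [0, 0, 0]},
  {"dp": [0.04, 0.02, -0.2], "twist": [0, 0, 0]},
  {"dp": [0, 0, -0.4], "twist": [0, 0, 0]},
  {"dp": [-0.1, 0, -0.6], "twist": [0, 0, 0]},
  {"dp": [-0.2, 0, -0.6], "twist": [0, 0, 0]},
  {"dp": [-0.2, 0, -0.6], "twist": [0, 0, 0]},
  {"dp": [-0.2, 0, -0.6], "twist": [0, 0, 0]},
])

```text
time: 6.82
tool_pos: [546.9, -59.9, 250.3]
ee_rot: [-0.0, -0.056, 0.998, -0.0]
wrist_force: [-0.1, -0.5, 0.1]
gripper_width: -0.2
finger_force: 0.0
```

```bash
python3 -c "
from h import *
snap(4)"
```

```text
[546.8 -59.9 250.3] [-0.2 -0.2  0.1]
```

View pics/s4.png

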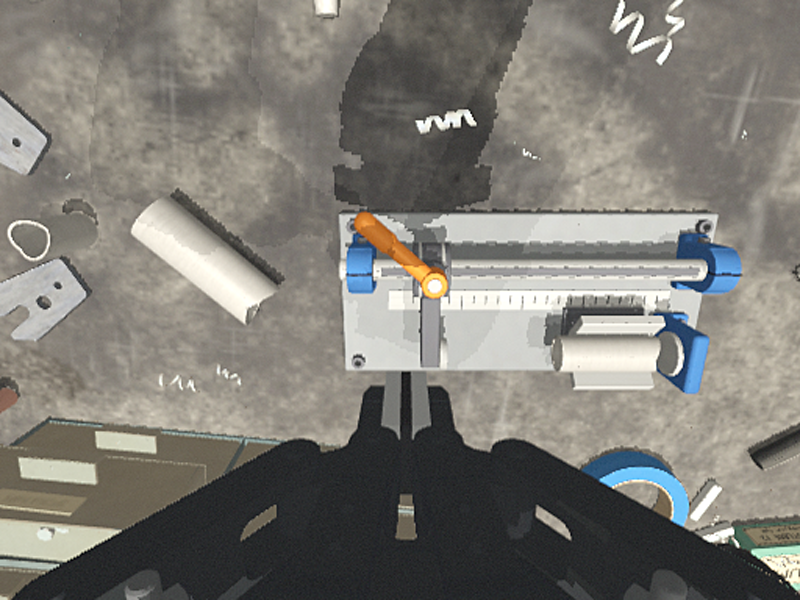

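Run:
```python
from h import *
from scipy.optimize import least_squares
f="w4.npz"
pts=[((340,213),(-67,-148,12)),((718,214),(-67,148,12)),((345,371),(67,-148,12))]
W=np.array([wz(*a,b[2],f=f)[:2] for a,b in pts]); G=np.array([b for a,b in pts],float)
fn=lambda p:((Rn.from_euler("z",p[2]).as_matrix()@G.T).T[:,:2]+p[:2]-W).ravel()
r=least_squares(fn,[561,33,.113]); x,y,w=r.x; print(r.x,r.fun.round(1))
M=Rn.from_euler("z",w).as_matrix(); g=lambda X:(M.T@(X-np.array([x,y,0]))).round(1)
h=g(wz(434,284,94,f=f)); e=g(wz(361,218,91,f=f)); print(h,e,"lever",np.arctan2(-(e-h)[1],-(e-h)[0]))
for n,uv,z in [("arm -y top edge",(422,330),57),("arm +y",(440,330),57),("tube sq",(556,353),46),("pad",(662,353),46)]: print(n,g(wz(*uv,z,f=f)))
print("tcp in g",g(pose()[0]))
```

```text
[5.62180562e+02 3.73865781e+01 1.08681468e-01] [ 0.2 -1.4 -0.3  1.6  0.  -0.2]
[-31.5 -77.9  94. ] [ -71.9 -122.8   91. ] lever 0.8381042867847807
arm -y top edge [ 12.7 -83.6  57. ]
arm +y [ 12.7 -70.4  57. ]
tube sq [35.4 20.3 46. ]
pad [ 35.2 102.   46. ]
tcp in g [-25.9 -95.1 250.3]
```

Call:
jog_arm([
  {"dp": [-0.21, -0.08, 0], "twist": [0, 0, 0]},
  {"dp": [-0.21, -0.08, 0.2], "twist": [0, 0, 0]},
  {"dp": [-0.21, -0.08, 0.4], "twist": [0, 0, 0]},
  {"dp": [-0.21, -0.08, 0.6], "twist": [0, 0, 0]},
  {"dp": [-0.21, -0.08, 0.7], "twist": [0, 0, 0]},
  {"dp": [-0.21, -0.08, 0.73], "twist": [0, 0, 0]},
  {"dp": [-0.21, -0.08, 0.73], "twist": [0, 0, 0]},
])

```text
time: 7.75
tool_pos: [602.1, -74.0, 68.6]
ee_rot: [-0.0, -0.056, 0.998, -0.0]
wrist_force: [-0.2, 0.5, 0.3]
gripper_width: -0.1
finger_force: 0.0
```

Call:
jog_arm([
  {"dp": [0, 0.03, 0], "twist": [0, 0, 0]},
  {"dp": [0, 0.06, 0], "twist": [0, 0, 0]},
  {"dp": [0, 0.1, 0], "twist": [0, 0, 0]},
  {"dp": [0, 0.15, 0], "twist": [0, 0, 0]},
  {"dp": [0, 0.2, 0], "twist": [0, 0, 0]},
  {"dp": [0, 0.25, 0], "twist": [0, 0, 0]},
  {"dp": [0, 0.29, 0], "twist": [0, 0, 0]},
  {"dp": [0, 0.32, 0], "twist": [0, 0, 0]},
])

```text
time: 8.75
tool_pos: [593.7, 6.8, 68.6]
ee_rot: [0.0, -0.056, 0.998, 0.0]
wrist_force: [1.5, -2.3, 5.2]
gripper_width: -0.0
finger_force: 2.2
```

```bash
python3 -c "
from h import *
snap(5)
a=cv2.imread('pics/s5.png'); cv2.imwrite('pics/s5.png',a)"
```

```text
[593.4   8.   68.3] [0.5 0.9 0.1]
```

View pics/s5.png

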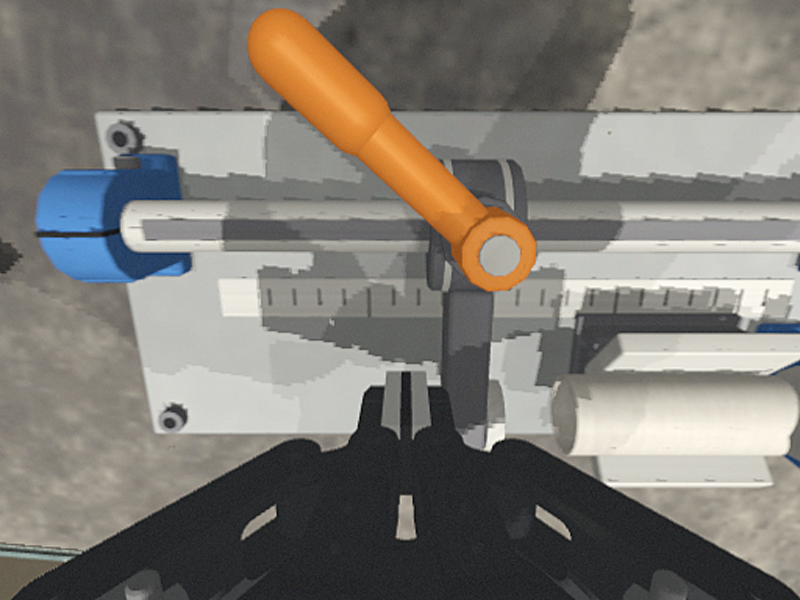

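Call:
jog_arm([
  {"dp": [0, 0.02, 0], "twist": [0, 0, 0]},
  {"dp": [0, 0.04, 0], "twist": [0, 0, 0]},
  {"dp": [0, 0.05, 0], "twist": [0, 0, 0]},
  {"dp": [0, 0.058, 0], "twist": [0, 0, 0]},
  {"dp": [0, 0.066, 0], "twist": [0, 0, 0]},
  {"dp": [0, 0.074, 0], "twist": [0, 0, 0]},
  {"dp": [0, 0.08, 0], "twist": [0, 0, 0]},
  {"dp": [0, 0.086, 0], "twist": [0, 0, 0]},
])

```text
time: 9.8
tool_pos: [590.9, 27.2, 68.3]
ee_rot: [-0.0, -0.056, 0.998, 0.0]
wrist_force: [2.5, -1.8, 0.4]
gripper_width: -0.1
finger_force: 1.2
```

Call:
jog_arm([
  {"dp": [0, 0.006, 0], "twist": [0, 0, 0]},
  {"dp": [0, 0.011, 0], "twist": [0, 0, 0]},
  {"dp": [0, 0.016, 0], "twist": [0, 0, 0]},
  {"dp": [0, 0.02, 0], "twist": [0, 0, 0]},
  {"dp": [0, 0.024, 0], "twist": [0, 0, 0]},
])

```text
time: 10.42
tool_pos: [590.2, 33.1, 68.3]
ee_rot: [-0.0, -0.056, 0.998, -0.0]
wrist_force: [1.1, -2.5, 0.2]
gripper_width: -0.0
finger_force: 1.5
```

```bash
python3 -c "
from h import *
snap(6)
a=cv2.imread('pics/s6.png'); cv2.imwrite('pics/s6c.png',a[150:600,350:800])"
```

```text
[590.2  33.3  68.3] [ 1.3 -3.3 -0. ]
```

View pics/s6c.png

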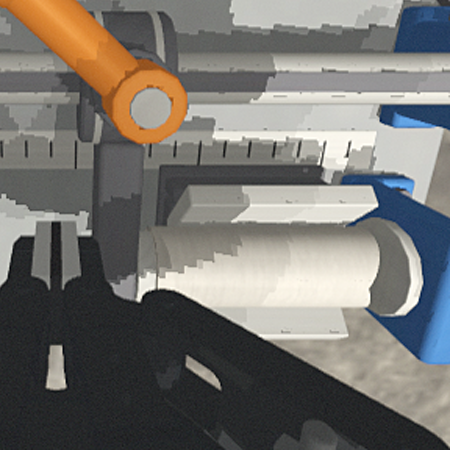

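Call:
jog_arm([
  {"dp": [0, 0.003, 0], "twist": [0, 0, 0]},
  {"dp": [0, 0.006, 0], "twist": [0, 0, 0]},
  {"dp": [0, 0.009, 0], "twist": [0, 0, 0]},
  {"dp": [0, 0.011, 0], "twist": [0, 0, 0]},
  {"dp": [0, 0.013, 0], "twist": [0, 0, 0]},
])

```text
time: 11.1
tool_pos: [589.9, 36.3, 68.3]
ee_rot: [-0.0, -0.056, 0.998, 0.0]
wrist_force: [2.4, -2.6, -0.5]
gripper_width: -0.1
finger_force: 1.5
```

Call:
jog_arm([
  {"dp": [0, 0.002, 0], "twist": [0, 0, 0]},
  {"dp": [0, 0.004, 0], "twist": [0, 0, 0]},
  {"dp": [0, 0.006, 0], "twist": [0, 0, 0]},
  {"dp": [0, 0.008, 0], "twist": [0, 0, 0]},
])

```text
time: 11.6
tool_pos: [589.7, 38.2, 68.3]
ee_rot: [0.0, -0.056, 0.998, -0.0]
wrist_force: [1.5, -3.8, -0.5]
gripper_width: -0.0
finger_force: 1.9
```

Call:
jog_arm([
  {"dp": [0, 0.002, 0], "twist": [0, 0, 0]},
  {"dp": [0, 0.004, 0], "twist": [0, 0, 0]},
  {"dp": [0, 0.006, 0], "twist": [0, 0, 0]},
  {"dp": [0, 0.008, 0], "twist": [0, 0, 0]},
])

```text
time: 12.1
tool_pos: [589.6, 38.5, 68.3]
ee_rot: [0.0, -0.055, 0.998, -0.001]
wrist_force: [3.2, -8.6, -0.3]
gripper_width: -0.6
finger_force: 3.7
```

```bash
python3 -c "
from h import *
snap(7)
a=cv2.imread('pics/s7.png'); cv2.imwrite('pics/s7c.png',a[150:600,350:800])"
```

```text
[589.7  38.5  68.3] [ 2.5 -7.4 -1.7]
```

View pics/s7c.png

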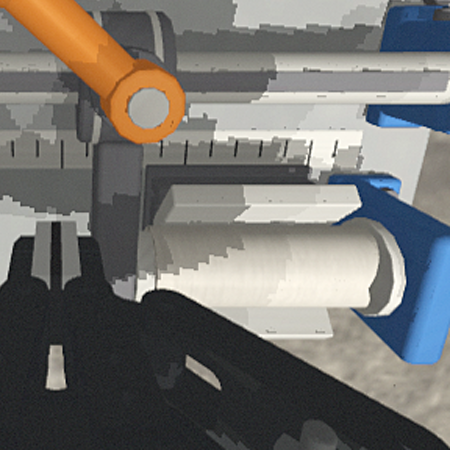

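Call:
jog_arm([
  {"dp": [0, -0.02, 0], "twist": [0, 0, 0]},
  {"dp": [0, -0.05, 0], "twist": [0, 0, 0]},
  {"dp": [0, -0.05, -0.2], "twist": [0, 0, 0]},
  {"dp": [0, -0.05, -0.4], "twist": [0, 0, 0]},
  {"dp": [0, -0.05, -0.6], "twist": [0, 0, 0]},
  {"dp": [0.2, -0.1, -0.7], "twist": [0, 0, 0]},
  {"dp": [0.2, -0.1, -0.7], "twist": [0, 0, 0]},
  {"dp": [0.2, -0.1, -0.7], "twist": [0, 0, 0]},
])

```text
time: 13.15
tool_pos: [542.5, 10.7, 243.4]
ee_rot: [0.0, -0.056, 0.998, 0.001]
wrist_force: [0.5, -0.4, 0.3]
gripper_width: 0.2
finger_force: 0.0
```

```bash
cat >> h.py <<'E'
M=Rn.from_euler("z",.109).as_matrix(); O=np.array([562.2,37.4,0])
g=lambda X:(M.T@(np.asarray(X)-O)).round(1)
def lever(k):
    snap(k); f=f"w{k}.npz"; a=cv2.resize(cv2.imread(f"pics/s{k}.png"),(512,384)); h=cv2.cvtColor(a,cv2.COLOR_BGR2HSV)
    m=cv2.inRange(h,(8,150,120),(22,255,255)); n,L,s,c=cv2.connectedComponentsWithStats(m); i=1+np.argmax(s[1:,4]); ys,xs=np.nonzero(L==i)
    P=np.array([g(wz(u,v,91,sc=1,f=f))[:2] for u,v in zip(xs,ys)]); _,_,V=np.linalg.svd(P-P.mean(0)); d=V[0]; d=d if d[0]<0 else -d
    s_=(P-P.mean(0))@d; print("area",s[i],"mean",P.mean(0),"ends",P[s_.argmin()],P[s_.argmax()],"len",np.ptp(s_),"angle",np.arctan2(-d[1],-d[0]),"tcp g",g(pose()[0]))
E
python3 - <<'E'
from h import *
print("hub at s7",g(wz(500,258,94,f="w7.npz")))
lever(8)
E
```

```text
hub at s7 [-30.6  17.4  94. ]
[542.7  10.7 243. ] [-0.4  0.7  0.4]
area [252 132  60  57 861] mean [-52.25667828  -6.68583043] ends [-25.8  22.9] [-73.2 -31.1] len 71.85214380910631 angle 0.8527827995423947 tcp g [-22.3 -24.4 243. ]
```

Call:
jog_arm([
  {"dp": [0.084, -0.088, 0], "twist": [0, 0, 0]},
  {"dp": [0.084, -0.088, 0.15], "twist": [0, 0, 0]},
  {"dp": [0.084, -0.088, 0.35], "twist": [0, 0, 0]},
  {"dp": [0.084, -0.088, 0.5], "twist": [0, 0, 0]},
  {"dp": [0.084, -0.088, 0.568], "twist": [0, 0, 0]},
  {"dp": [0.084, -0.088, 0.568], "twist": [0, 0, 0]},
])

```text
time: 13.95
tool_pos: [523.9, -14.5, 100.3]
ee_rot: [-0.001, -0.056, 0.998, -0.0]
wrist_force: [0.7, -0.4, -0.1]
gripper_width: 0.3
finger_force: 0.0
```

Call:
jog_arm([
  {"dp": [0.007, 0.024, 0], "twist": [0, 0, 0]},
  {"dp": [0.014, 0.048, 0], "twist": [0, 0, 0]},
  {"dp": [0.04, 0.06, 0], "twist": [0, 0, 0]},
  {"dp": [0.064, 0.072, 0], "twist": [0, 0, 0]},
  {"dp": [0.09, 0.092, 0], "twist": [0, 0, 0]},
  {"dp": [0.112, 0.112, 0], "twist": [0, 0, 0]},
  {"dp": [0.126, 0.13, 0], "twist": [0, 0, 0]},
  {"dp": [0.14, 0.148, 0], "twist": [0, 0, 0]},
])

```text
time: 14.95
tool_pos: [485.1, 18.4, 101.4]
ee_rot: [0.0, -0.056, 0.998, -0.0]
wrist_force: [4.7, -3.0, 1.8]
gripper_width: -0.1
finger_force: 2.1
```

```bash
python3 -c "
from h import *
lever(9)"
```

```text
[484.5  18.9 101.2] [ 2.8 -2.4  2.2]
area [ 286  235   30   55 1194] mean [-81.34229481  10.50226131] ends [-64.9  17.3] [-95.5   7.7] len 32.00668295657473 angle 0.24088153144293883 tcp g [-79.3  -9.9 101.2]
```

Call:
jog_arm([
  {"dp": [0, 0.008, 0], "twist": [0, 0, 0]},
  {"dp": [0, 0.016, 0], "twist": [0, 0, 0]},
  {"dp": [0, 0.024, 0], "twist": [0, 0, 0]},
  {"dp": [0, 0.032, 0], "twist": [0, 0, 0]},
  {"dp": [0, 0.036, 0], "twist": [0, 0, 0]},
])

```text
time: 15.62
tool_pos: [482.8, 26.8, 100.8]
ee_rot: [-0.001, -0.056, 0.998, -0.0]
wrist_force: [-2.4, -7.3, 4.9]
gripper_width: 0.3
finger_force: 3.0
```

```bash
python3 -c "
from h import *
lever(10)"
```

```text
[482.8  26.9 100.8] [-1.7 -6.   4. ]
area [ 287  238   27   51 1043] mean [-82.32348993  18.30910834] ends [-66.5  23.2] [-94.8  15.8] len 29.072610402221777 angle 0.14510808336279737 tcp g [-80.   -1.8 100.8]
```

Call:
jog_arm([
  {"dp": [0, 0.006, 0], "twist": [0, 0, 0]},
  {"dp": [0, 0.012, 0], "twist": [0, 0, 0]},
  {"dp": [0, 0.016, 0], "twist": [0, 0, 0]},
  {"dp": [0, 0.016, 0], "twist": [0, 0, 0]},
])

```text
time: 16.18
tool_pos: [482.2, 30.5, 100.8]
ee_rot: [-0.002, -0.056, 0.998, -0.0]
wrist_force: [-1.9, -6.3, 5.0]
gripper_width: -0.5
finger_force: 3.2
```

```bash
python3 -c "
from h import *
lever(11)"
```

```text
[482.2  30.5 100.8] [-3.  -7.1  2.8]
area [ 288  239   28   50 1024] mean [-82.42099609  22.26953125] ends [-66.7  26.3] [-94.6  20. ] len 28.351721063788453 angle 0.08957723396828098 tcp g [-80.3   1.9 100.8]
```

Call:
jog_arm([
  {"dp": [0, -0.03, 0], "twist": [0, 0, 0]},
  {"dp": [0, -0.08, 0], "twist": [0, 0, 0]},
  {"dp": [0, -0.08, -0.2], "twist": [0, 0, 0]},
  {"dp": [0, -0.08, -0.4], "twist": [0, 0, 0]},
  {"dp": [-0.1, -0.08, -0.6], "twist": [0, 0, 0]},
  {"dp": [-0.1, -0.08, -0.6], "twist": [0, 0, 0]},
  {"dp": [-0.1, -0.08, -0.6], "twist": [0, 0, 0]},
])

```text
time: 17.1
tool_pos: [510.3, 14.2, 250.7]
ee_rot: [-0.001, -0.056, 0.998, 0.0]
wrist_force: [-0.0, 0.1, -0.1]
gripper_width: 0.2
finger_force: 0.0
```

Run:
```python
from h import *
lever(12)
for l in("sample_tube","stop_collar"):
  for d in silhouettes(l,"wrist")[:2]:
    ys,xs=np.nonzero(d["mask"]); yl,yr=np.percentile(xs,[1,99]); v=np.median(ys)
    print(l,round(d["confidence"],2),np.round(d["bbox"]),g(wz(yl,v,50,sc=1,f="w12.npz")),g(wz(yr,v,50,sc=1,f="w12.npz")))
# scan intensity along the tube axis near both contacts
a=cv2.cvtColor(cv2.resize(cv2.imread("pics/s12.png"),(512,384)),cv2.COLOR_BGR2GRAY); w=np.load("w12.npz")
for y in np.arange(-5,116,3):
  X=M@np.array([30,y,58])+O; c=w["K"]@(w["R"]@X+w["t"]); u,v=(c[:2]/c[2]).round().astype(int); print(int(y),a[v,u],end="; ")
```

```text
[509.8  14.1 250.2] [-0.6 -0.1 -0.2]
area [285 146  24  70 797] mean [-63.18958595  18.96624843] ends [-24.6  13.2] [-94.8  24.3] len 71.01222113191287 angle -0.11575356577685186 tcp g [-54.6 -17.4 250.2]
sample_tube 0.89 [296. 232.  65.  30.] [32.6 31.4 50. ] [ 32.4 103.2  50. ]
sample_tube 0.61 [ 22. 151.  99.  74.] [ -42.5 -284.4   50. ] [ -42.7 -184.    50. ]
stop_collar 0.81 [279. 144.  29. 110.] [-28.7   3.3  50. ] [-28.8  36.8  50. ]
-5 118; -2 85; 1 25; 4 27; 7 25; 10 62; 13 169; 16 165; 19 163; 22 146; 25 243; 28 225; 31 249; 34 250; 37 247; 40 248; 43 248; 46 246; 49 246; 52 246; 55 246; 58 243; 61 246; 64 247; 67 245; 70 246; 73 245; 76 245; 79 245; 82 244; 85 245; 88 245; 91 245; 94 246; 97 246; 100 237; 103 100; 106 253; 109 229; 112 76; 115 145;
```

```bash
python3 -c "
from h import *
print(finish_job())"
```

```text
the job is handed in; nothing more can be done
None
```

The job is handed in at about 17 s: I loosened the lever to about 0.85 rad, short of the 1.0 given as well loose but past the 0.6 where the screw frees, and the collar slid freely; I then pushed the tube gently home against the anvil (peak push about 9 N) with the stop on its end, and tightened the lever again to about -0.12 rad, leaving the bystanders alone.

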